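# Stock the empty bays of the pantry tin rack

## Task

The white tin rack on the pantry counter has two empty bays: slide the two spare tins that stand beside it lengthwise into those bays, lid up, one in each, and push each one in under the overhanging top until its far end touches the stop bar at the back. Keep the tins upright and push gently so that the rack is not shoved along, and leave the tins already in it and the mug, jar, can and bowl where they stand.

Things in the scene. Friction and masses are not known exactly. Their poses are not given: they have to be found in the camera images.
- rack: White metal rack, 3 kg, loose on the counter: 150 mm deep (own x, pointing into the bays), 254 wide (y), 82 tall. Origin: centre of underside; open front edge at x = -75 mm, towards the robot. Five 6 mm partitions make four bays 56 mm wide, without floor: tins slide on the counter. The slatted top (8 mm thick, underside 74 mm up) overhangs the bays from the front edge back.
- bay0 (a point): Middle of the mouth of bay 0 at counter height, on the rack's front edge, at rack y = -93 mm; x points into the bay.
- bay1 (a point): Middle of the mouth of bay 1 at counter height, on the rack's front edge, at rack y = -31 mm; x points into the bay.
- bay2 (a point): Middle of the mouth of bay 2 at counter height, on the rack's front edge, at rack y = 31 mm; x points into the bay.
- bay3 (a point): Middle of the mouth of bay 3 at counter height, on the rack's front edge, at rack y = 93 mm; x points into the bay.
- stop_face (a point): Middle of the front face of the stiff steel stop bar across the back of all four bays, 18 to 40 mm above the counter. Its depth setting varies: the face is 128 to 140 mm behind the rack's front edge, so a tin touching it has its near end 8 to 20 mm inside the front edge, under the top. x points into the bays.
- spare_a: Spare tin standing on the counter beside the rack: closed plain metal storage tin with a lid, 120 mm long (own x), 50 mm wide (own y), 64 mm tall, about 0.35 kg, all four tins alike; origin at the centre of its underside, z up through the lid.
- spare_b: Spare tin standing on the counter beside the rack: closed plain metal storage tin with a lid, 120 mm long (own x), 50 mm wide (own y), 64 mm tall, about 0.35 kg, all four tins alike; origin at the centre of its underside, z up through the lid.
- stock_a: Tin already stocked in one of the bays (which bay varies), not quite touching the stop bar; to be left alone: closed plain metal storage tin with a lid, 120 mm long (own x), 50 mm wide (own y), 64 mm tall, about 0.35 kg, all four tins alike; origin at the centre of its underside, z up through the lid.
- stock_b: Tin already stocked in one of the bays (which bay varies), not quite touching the stop bar; to be left alone: closed plain metal storage tin with a lid, 120 mm long (own x), 50 mm wide (own y), 64 mm tall, about 0.35 kg, all four tins alike; origin at the centre of its underside, z up through the lid.
- mug: Bystander: terracotta-coloured mug, 80 mm across, 95 mm tall; origin at the centre of its underside.
- jar: Bystander: clear storage jar with a metal cap, 84 mm across, 120 mm tall; origin at the centre of its underside.
- can: Bystander: food can, 74 mm across, 110 mm tall; origin at the centre of its underside.
- bowl: Bystander: white bowl, 130 mm across, 55 mm tall; origin at the centre of its underside.
Mind the look-alikes: they are no part of the job. Leave any purple or yellow look-alike of the spare_a alone.

How it is judged (in metres and radians):
At the end, for the whole second after the job is handed in: Both spare tins stand upright on the counter at rest in the two bays that were empty, lengthwise, each with its far end within 3.5 mm of the stop bar's face; the rack is within 8 mm and the tins already in it within 15 mm of where they were (x of spare_a in the frame of stop_face between -0.0635 and -0.057 m and y of spare_a in the frame of rack between -0.1 and 0.1 m and angle between the x axis of each of spare_a, spare_b and the x axis of rack, either way round below 0.1 rad and angle between each of spare_a, spare_b's own z axis and vertical below 0.08 rad and height (world z) of each of spare_a, spare_b below 0.006 m and linear speed of each of spare_a, spare_b below 0.01 m/s and x of spare_b in the frame of stop_face between -0.0635 and -0.057 m and y of spare_b in the frame of rack between -0.1 and 0.1 m and distance of each of stock_a, stock_b from where it was at the start of the episode below 0.015 m and distance of rack from where it was at the start of the episode below 0.008 m); the robot touches nothing.
It fails at once if the rack was shoved more than 8 mm (distance of rack from where it was at the start of the episode above 0.008 m).
It fails at once if a tin already in the rack was moved more than 15 mm (distance of any of stock_a, stock_b from where it was at the start of the episode above 0.015 m).
It fails at once if a spare tin was tipped more than about 35 degrees (angle between any of spare_a, spare_b's own z axis and vertical above 0.6 rad).
It fails at once if the mug, jar, can or bowl was moved more than 30 mm (distance of any of mug, jar, can, bowl from where it was at the start of the episode above 0.03 m).
It also fails if it takes over 72 s, if anything falls off the work surface, if the arm or the gripper's body presses on something with over 40 N, if the wrist force passes 120 N, or if a joint passes its speed limit or range.

## Robot

A 6-joint arm with a two-finger parallel gripper is mounted at the origin on the work surface. World frame = base frame: x ahead of the robot, y to its left, z up, the work surface at z = 0. Lengths are in mm, angles in rad, forces in N, time in s.
With the tool pointing down it reaches from about 400 to 925 mm from the base axis. Payload 12.5 kg.
Tool frame: the origin (TCP) lies midway between the tips of the shut fingers; the grasp point (between the pads) lies 19 mm behind it; z points along the fingers, y is the line along which they close (so a half turn about z gives the same grasp; the last joint's range is limited). The gripper opens to 95 mm and grips with 3 to 60 N. Pads are 20 mm wide; open, the fingers measure 119 mm over their backs; the gripper's body (75 mm by 180 mm) begins 59 mm behind the grasp point.
Start: joints at [1.101, 0.491, 1.559, -0, 1.092, -0.106], TCP at [222.377, 584.119, 214.661] pointing down, gripper open.
Joint ranges: [-3.1, 3.1], [-0.84, 2.19], [0.05, 2.79], [-1.13, 4.28], [0.06, 2.93], [-2.69, 2.69]. Speed limits (rad/s): [2.22, 2.22, 2.79, 3.14, 3.14, 3.14].

## Interface

Orientations are given as [roll, pitch, yaw] about the fixed x, y, z axes, in that order (R = Rz(yaw) Ry(pitch) Rx(roll)).
In Python, from cell import env gives the robot as it stands.
- The arm moves only by the tool carry_out, never from a script. Its argument "series" is a list of rows, each a list of 4 numbers: the shift along the world's x, y, z normalised to -1 to 1, where 1 is 5 cm, then the turn about the world's z normalised to -1 to 1, where 1 is 6 degrees. In form: [[x, y, z, turn], ...]. A call has exactly 5 rows; each row shifts and turns the commanded pose from where the row before left it; what a row does not reach is not made up. A row lasts 1/10 s, in which the tool goes at most 50 mm and 8.59 degrees, less where a joint would pass 70% of its speed; a pose out of reach is approached as far as the arm can. A call with a number of a shift or a turn outside -1 to 1 is refused whole. A call with a gripper value outside its range is refused whole. "fingers" is the closure, from -1 (fully open) to 1 (shut), set as the call begins (left out, the last holds). The fingers move at their own pace and stop on an object; the grip force is fixed at half the most. Time passes only in rows, so rows that do not move let the fingers close, or fill a call up. It gives the time, the measured TCP pose, the force, the opening and the grip force at its end, in the units of the state.
- env.state(): the state, without advancing time (a new reading comes with each control period).
- env.read_camera(name): name is "side" or "top"; returns the picture (384x512x3 uint8, red, green, blue); there is no depth.
- env.calibration(name): a dict with "K" (3x3 intrinsics, pixels), "dist" ([k1, k2, p1, p2, k3] as OpenCV has them; the pictures are not rectified), "pose" (4x4, takes a point from camera to world coordinates). Camera axes: x right, y down, z forward; pixel columns grow to the right and rows downward; lengths in mm; the calibration is good to about 2 mm. A picture is of the moment at which its call begins. calibration takes no time and is no camera call.
- env.job_done(): hands the job in; it is judged then, once.
Trained networks look in the newest picture that a camera, given by its name, has taken for a name from the list of things; names that differ only in an ending like _2 or _b are one class to them, and where a whole thing is asked for, a point or a joint stands for the part that bears it (a point fixed in the world has none). Each returns a list of dicts, best first, with "conf" (0 to 1); they miss things now and then, are a little off and sometimes report something else, mostly with a low value. They report only what shows in the picture. A call takes as long as a camera call. They do not tell look-alikes from the thing itself.
- env.look_for(camera, label): "position" ([row, column] as shares, 0 to 1, of the picture: columns of its width, rows of its height, amid what is visible of it).
The state is a dict: "t": time; "joints": joint angles; "qvel": joint speeds; "tau": joint torques, N m; "eef_pos": TCP position; "tcp_rot": TCP orientation; "ft_force": force on the tool from outside, world axes, zero at the start; "moment": the same for the moment, N m; "opening": opening from 0.0 (shut) to 1.0 (fully open); "grip_force": force on a finger pad.
Only numpy, scipy, OpenCV 4.12 (cv2) and the standard library are available. Lean on these libraries where they do the work, as an engineer would, in place of code of your own. Each camera call takes 0.05 s, during which the arm holds its last target. There are 200 camera calls.

## Working session

There is one attempt and no reset: what is moved stays moved. The work goes in short steps, Python scripts to look and compute and a tool call to move; the robot and the scene stay as the last step left them, time stands still between calls to the robot, and variables do not carry over. Pictures are saved under pics/ and viewed, at most 10 in all, crops included, and the job is handed in when it is done.

Besides the shell and the picture viewer there is one more tool, called after ">>>" as name(argument=value, ...), one argument or row to a line, values as JSON. carry_out: Moves the arm, as the interface text tells. Its arguments: {"type":"object","properties":{"series":{"type":"array","items":{"type":"array","items":{"type":"number","minimum":-1,"maximum":1}}},"fingers":{"type":"number"}},"required":["series"]}

```bash
ls; mkdir -p pics
cat > h.py <<'E'
import numpy as np, cv2
from cell import env
def px2w(cam, uv, z):
    c=env.calibration(cam); K=np.array(c['K'],float); d=np.array(c['dist'],float); P=np.array(c['pose'],float)
    n=cv2.undistortPoints(np.array(uv,float).reshape(-1,1,2),K,d).reshape(-1,2)
    r=np.c_[n,np.ones(len(n))]@P[:3,:3].T; o=P[:3,3]
    return o+r*((z-o[2])/r[:,2])[:,None]
def w2px(cam, X):
    c=env.calibration(cam); P=np.linalg.inv(np.array(c['pose'],float))
    return cv2.projectPoints(np.array(X,float).reshape(-1,1,3),cv2.Rodrigues(P[:3,:3])[0],P[:3,3],np.array(c['K'],float),np.array(c['dist'],float))[0].reshape(-1,2)
E
python3 - <<'E'
from h import *
np.set_printoptions(precision=2,suppress=True)
for n in ['top','side']:
    im=env.read_camera(n); cv2.imwrite(f'pics/{n}0.png',cv2.resize(im[...,::-1],(800,600),interpolation=cv2.INTER_CUBIC)); cv2.imwrite(f'pics/{n}0raw.png',im[...,::-1])
    print(n,np.array(env.calibration(n)['pose'])[:3],env.calibration(n)['K'])
    for l in ['rack','spare_a','stock_a','bay0','bay1','bay2','bay3','stop_face']:
        print(n,l,[(round(d['conf'],2),(np.array(d['position'])[::-1]*[800,600]).round().tolist()) for d in env.look_for(n,l)])
print(env.state())
E
```

```text
pics
top [[  -0.03   -1.      0.06  449.29]
 [  -1.      0.03   -0.     -5.28]
 [   0.     -0.06   -1.   1463.25]] [[490.22   0.   256.96]
 [  0.   490.22 193.84]
 [  0.     0.     1.  ]]
top rack [(0.81, [413.0, 227.0]), (0.3, [260.0, 341.0])]
top spare_a [(0.97, [222.0, 423.0]), (0.9, [285.0, 248.0]), (0.73, [265.0, 343.0]), (0.73, [552.0, 330.0]), (0.64, [313.0, 422.0])]
top stock_a [(0.63, [424.0, 236.0]), (0.59, [464.0, 235.0])]
top bay0 [(0.7, [409.0, 222.0])]
top bay1 [(0.7, [409.0, 222.0])]
top bay2 [(0.7, [409.0, 222.0])]
top bay3 [(0.7, [409.0, 222.0])]
top stop_face [(0.52, [412.0, 224.0])]
side [[   0.9    -0.28    0.33  163.91]
 [  -0.43   -0.58    0.69 -833.66]
 [  -0.01   -0.76   -0.65  819.53]] [[442.18   0.   254.66]
 [  0.   442.18 193.63]
 [  0.     0.     1.  ]]
side rack [(0.8, [466.0, 297.0])]
side spare_a [(0.87, [388.0, 231.0]), (0.83, [304.0, 241.0]), (0.8, [238.0, 292.0]), (0.76, [220.0, 241.0]), (0.73, [309.0, 179.0]), (0.55, [468.0, 297.0])]
side stock_a [(0.62, [440.0, 310.0]), (0.54, [459.0, 335.0])]
side bay0 [(0.69, [470.0, 292.0])]
side bay1 [(0.69, [470.0, 292.0])]
side bay2 [(0.69, [470.0, 292.0])]
side bay3 [(0.69, [470.0, 292.0])]
side stop_face []
{'t': 0.9, 'joints': array([ 1.1 ,  0.49,  1.56, -0.  ,  1.09, -0.11]), 'qvel': array([-0.,  0., -0.,  0., -0., -0.]), 'tau': array([  0.  , -61.25, -25.84,   0.07,   0.04,  -0.  ]), 'eef_pos': array([222.38, 584.11, 214.69]), 'tcp_rot': array([3.14, 0.  , 2.78]), 'ft_force': array([ 0.28, -0.12, -0.18]), 'moment': array([-0.01, -0.01,  0.02]), 'grip_force': 0.0, 'opening': 0.9975280862132677}
```

View pics/top0.png

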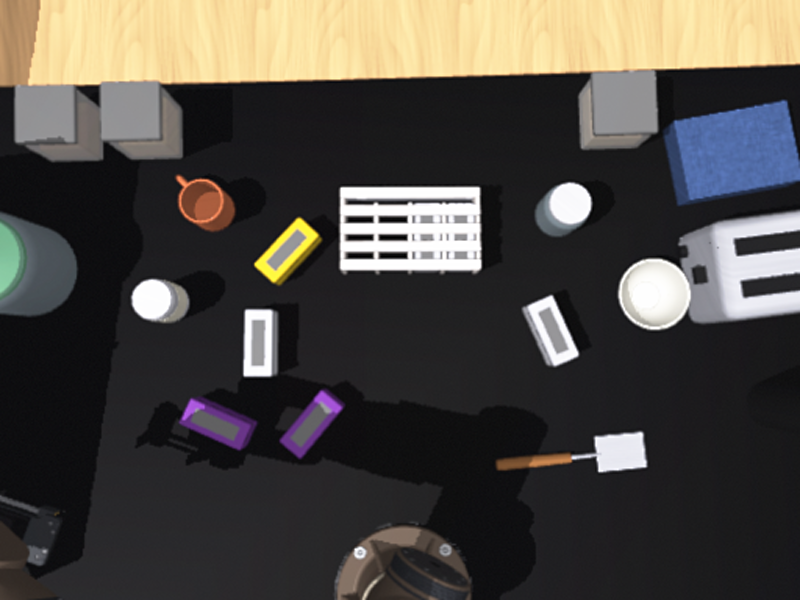

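View pics/side0.png

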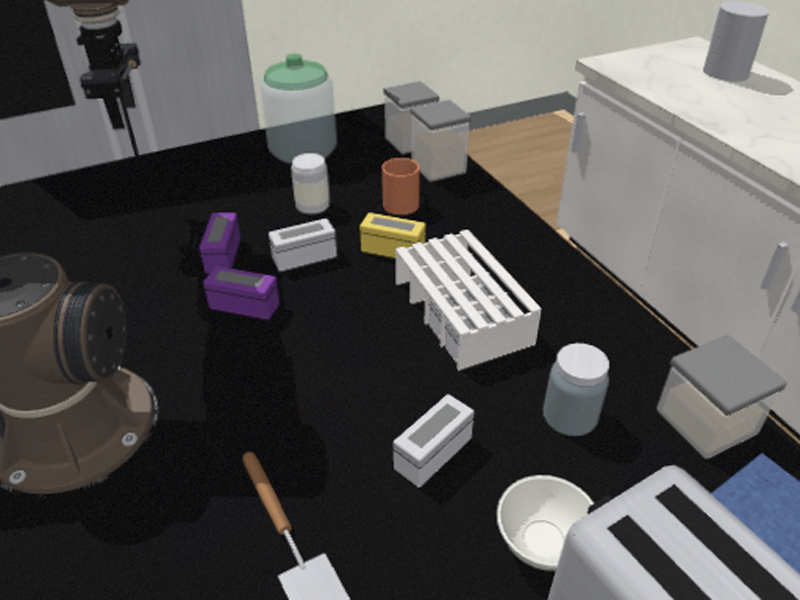

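The pictures show these candidates for the spare tins (top picture, 800x600): white (260,342), white (551,330), purple look-alikes (218,423) and (312,424), and a yellow look-alike (287,250). I choose the two white ones, since they match the stocked tins. The rack is at (411,230), its stocked bays are the two right-hand ones (0 and 1), and its left-hand bays 3 and 2 are empty. Next I'll fit poses and check crops.

```bash
cat >> h.py <<'E'
from scipy.optimize import minimize
from scipy.ndimage import gaussian_filter
def box(x,y,a,L,W,H):
    c,s=np.cos(a),np.sin(a)
    return np.array([[x+c*u-s*v,y+s*u+c*v,z] for u in(-L/2,L/2) for v in(-W/2,W/2) for z in(0,H)])
def sil(cam,p,dims,S=4):
    q=w2px(cam,box(*p,*dims)); h=cv2.convexHull(q.astype(np.float32))[:,0]
    m=np.zeros((384*S,512*S),np.uint8); cv2.fillConvexPoly(m,np.round((h+.5)*S*16-8).astype(np.int32),1,shift=4)
    return cv2.resize(m.astype(np.float32),(512,384),interpolation=cv2.INTER_AREA)
def fit(ims,p0,dims,bright=(60,170)):
    """ims: {cam: rgb}; whitish pixels near the guess form the mask"""
    masks={}
    for c,im in ims.items():
        f=im.astype(float); v=np.clip((f.max(2)-bright[0])/(bright[1]-bright[0]),0,1)*((f.max(2)-f.min(2))<60)
        roi=cv2.dilate((sil(c,p0,dims)>0).astype(np.uint8),np.ones((13,13)))
        masks[c]=((v>.3)*roi).astype(np.uint8)
        masks[c]=cv2.morphologyEx(masks[c],cv2.MORPH_CLOSE,np.ones((9,9))).astype(np.float32)*roi
    def cost(p):
        q=[p[0],p[1],p[2]/100]
        return sum(np.abs(gaussian_filter(sil(c,q,dims)-m,.7)).sum()/m.sum() for c,m in masks.items())
    best=None
    for da in(-8,0,8):
        r=minimize(cost,[p0[0],p0[1],p0[2]*100+da],method='Nelder-Mead',options=dict(initial_simplex=np.array([p0[0],p0[1],p0[2]*100+da])+np.array([[0,0,0],[12,0,0],[0,12,0],[0,0,10]]),xatol=.1,fatol=1e-4))
        if best is None or r.fun<best.fun: best=r
    return [best.x[0],best.x[1],best.x[2]/100],best.fun
TIN=(120,50,64); RACK=(150,254,82)
E
python3 - <<'E'
from h import *
np.set_printoptions(precision=3,suppress=True)
ims={n:cv2.imread(f'pics/{n}0raw.png')[...,::-1] for n in('top','side')}
g={'A':(px2w('top',[[260*.64,342*.64]],64)[0],0.0,TIN),'B':(px2w('top',[[551*.64,330*.64]],64)[0],.35,TIN),'R':(px2w('top',[[411*.64,230*.64]],82)[0],0.0,RACK)}
vis={c:ims[c][...,::-1].copy() for c in ims}
vis={c:cv2.resize(v,None,fx=4,fy=4,interpolation=cv2.INTER_CUBIC) for c,v in vis.items()}
for k,(p,a,d) in g.items():
    for cs in (['top'],['side'],['top','side']):
        f,e=fit({c:ims[c] for c in cs},[p[0],p[1],a],d); print(k,cs,np.array(f),round(e,3))
    for c in vis:
        q=((w2px(c,box(*f,*d))+.5)*4-.5).round().astype(int)
        for i in range(8):
            for b in(1,2,4):
                if not i&b: cv2.line(vis[c],tuple(map(int,q[i])),tuple(map(int,q[i|b])),(0,255,0),1)
t=cv2.resize(vis['top'][400:1000,560:1560],(800,480)); cv2.imwrite('pics/fit_t.png',t)
cv2.imwrite('pics/fit_s.png',cv2.resize(vis['side'][500:1280,650:1450],(615,600)))
E
```

```text
A ['top'] [471.057 253.52   -0.02 ] 0.031
A ['side'] [470.626 256.674   0.003] 0.11
A ['top', 'side'] [470.798 254.768  -0.017] 0.155
B ['top'] [ 476.732 -286.641    0.379] 0.034
B ['side'] [ 476.815 -284.671    0.414] 0.047
B ['top', 'side'] [ 477.139 -285.886    0.391] 0.091
R ['top'] [673.032 -30.695  -0.031] 0.029
R ['side'] [670.478 -28.617  -0.029] 0.043Traceback (most recent call last):
  File "<stdin>", line 9, in <module>
  File "h.py", line 33, in fit
    r=minimize(cost,[p0[0],p0[1],p0[2]*100+da],method='Nelder-Mead',options=dict(initial_simplex=np.array([p0[0],p0[1],p0[2]*100+da])+np.array([[0,0,0],[12,0,0],[0,12,0],[0,0,10]]),xatol=.1,fatol=1e-4))
    res = _minimize_neldermead(fun, x0, args, callback, bounds=bounds,
                               **options)
    fxr = func(xr)
    fx = function(np.copy(x), *(wrapper_args + args))
  File "h.py", line 30, in cost
    return sum(np.abs(gaussian_filter(sil(c,q,dims)-m,.7)).sum()/m.sum() for c,m in masks.items())
  File "h.py", line 30, in <genexpr>
    return sum(np.abs(gaussian_filter(sil(c,q,dims)-m,.7)).sum()/m.sum() for c,m in masks.items())
                                      ~~~^^^^^^^^^^
  File "h.py", line 17, in sil
    q=w2px(cam,box(*p,*dims)); h=cv2.convexHull(q.astype(np.float32))[:,0]
  File "h.py", line 9, in w2px
    c=env.calibration(cam); P=np.linalg.inv(np.array(c['pose'],float))
ValueError: time passes only in moves, steps and waits
```

```bash
python3 - <<'E'
import pickle
from cell import env
for n in('top','side'): env.read_camera(n)
pickle.dump({n:env.calibration(n) for n in('top','side')},open('cal.pkl','wb'))
E
sed -i "s/^from cell import env/from cell import env\nimport pickle\nCAL=pickle.load(open('\.\/cal.pkl','rb'))/; s/env.calibration(cam)/CAL[cam]/" h.py
python3 - <<'E'
from h import *
np.set_printoptions(precision=3,suppress=True)
ims={n:cv2.imread(f'pics/{n}0raw.png')[...,::-1] for n in('top','side')}
P={'A':([471.06,253.5,-.02],TIN),'B':([476.7,-286.6,.379],TIN),'R':([673.03,-30.7,-.031],RACK)}
vis={c:cv2.resize(v[...,::-1],None,fx=5,fy=5,interpolation=cv2.INTER_CUBIC) for c,v in ims.items()}
for k,(f,d) in P.items():
    for c in vis:
        q=((w2px(c,box(*f,*d))+.5)*5-.5).round().astype(int)
        for i in range(8):
            for b in(1,2,4):
                if not i&b: cv2.line(vis[c],tuple(map(int,q[i])),tuple(map(int,q[i|b])),(0,255,0),1)
t=vis['top']; tl=t[570:890,1050:1570]; rr=np.vstack([t[960:1220,760:920].copy()])
A=cv2.copyMakeBorder(t[950:1230,750:910],0,40,0,0,cv2.BORDER_CONSTANT); B=cv2.copyMakeBorder(t[910:1190,1660:1860],0,40,0,0,cv2.BORDER_CONSTANT)
s=vis['side'][720:1180,1220:1740]; s=cv2.resize(s,(316,280))
cv2.imwrite('pics/fit.png',np.vstack([np.hstack([tl,A])[:, :680],np.hstack([B[:280],s,np.zeros((280,164,3),np.uint8)])]))
# intensity profile along rack x in empty bays (bay2, bay3) at top height
f,_=P['R']; 
g=cv2.cvtColor(ims['top'],cv2.COLOR_RGB2GRAY).astype(np.float32)
c,s=np.cos(f[2]),np.sin(f[2]); us=np.arange(-84,84,2.)
pr=0
for v in list(range(20,44,3))+list(range(82,106,3)):
    q=w2px('top',[[f[0]+c*u-s*v,f[1]+s*u+c*v,82] for u in us]).astype(np.float32)
    pr=pr+cv2.remap(g,q[None,:,0],q[None,:,1],cv2.INTER_CUBIC)[0]/16
print(' '.join(f'{int(u)}:{int(p)}' for u,p in zip(us,pr)))
E
```

```text
-84:21 -82:33 -80:104 -78:208 -76:252 -74:258 -72:254 -70:254 -68:253 -66:254 -64:254 -62:271 -60:220 -58:103 -56:24 -54:-4 -52:10 -50:15 -48:59 -46:140 -44:224 -42:257 -40:256 -38:255 -36:254 -34:254 -32:255 -30:260 -28:238 -26:169 -24:73 -22:16 -20:-1 -18:7 -16:31 -14:122 -12:221 -10:250 -8:259 -6:254 -4:254 -2:253 0:254 2:254 4:272 6:202 8:86 10:21 12:-1 14:10 16:17 18:61 20:146 22:232 24:255 26:257 28:254 30:254 32:254 34:255 36:258 38:243 40:169 42:67 44:19 46:29 48:76 50:122 52:193 54:246 56:253 58:256 60:254 62:254 64:253 66:254 68:255 70:271 72:200 74:85 76:28 78:13 80:25 82:26
```

View pics/fit.png

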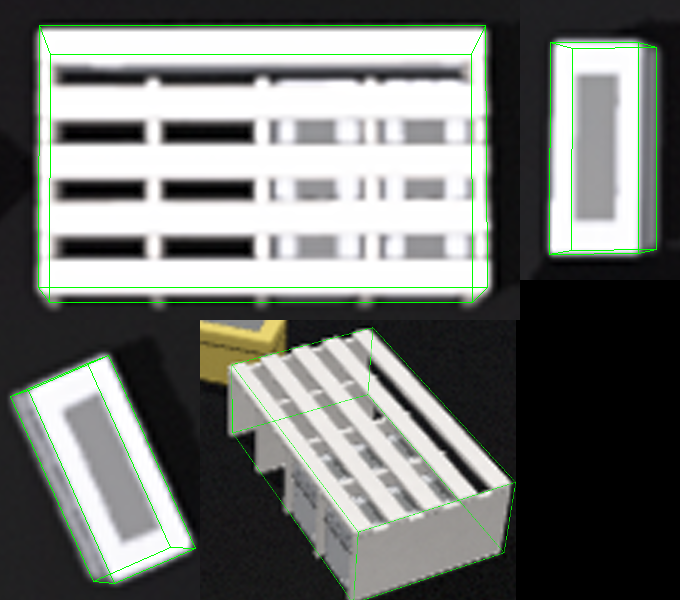

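The crop confirms that the two white tins are the plain spares. The bays at the left of the rack (black gaps, crop about (100,190) and (210,190)) are empty, and the right two hold the stock. I'll start with the tin at y=+254.

>>> carry_out(
  series=[
    [0.4,-0.66,0,0.65],
    [0.4,-0.66,0,0.65],
    [0.4,-0.66,0,0.65],
    [0.4,-0.66,0,0.65],
    [0.4,-0.66,0,0.65],
  ],
  fingers=-1,
)

```text
t: 1.5
eef_pos: [322.9, 417.8, 214.8]
tcp_rot: [3.141, 0.0, 3.121]
ft_force: [1.0, -1.0, -0.1]
opening: 1.005
grip_force: 0.0
```

>>> carry_out(
  series=[
    [0.4,-0.65,0,0],
    [0.4,-0.65,0,0],
    [0.4,-0.65,0,0],
    [0.4,-0.65,0,0],
    [0.4,-0.65,0,0],
  ],
)

```text
t: 2.0
eef_pos: [423.1, 255.2, 214.9]
tcp_rot: [3.141, 0.0, 3.118]
ft_force: [0.1, 1.0, 0.5]
opening: 1.0
grip_force: 0.0
```

>>> carry_out(
  series=[
    [0.06,0,-0.85,0],
    [0,0,-0.85,0],
    [0,0,-0.85,0],
    [0,0,-0.85,0],
    [0,0,-0.45,0],
  ],
)

```text
t: 2.5
eef_pos: [424.5, 256.1, 19.5]
tcp_rot: [-3.141, -0.003, 3.118]
ft_force: [0.4, 1.0, -0.7]
opening: 0.999
grip_force: 0.0
```

>>> carry_out(
  series=[
    [0,0,0,0],
    [0,0,0,0],
    [0,0,0,0],
    [0,0,0,0],
    [0,0,0,0],
  ],
  fingers=1,
)

```text
t: 3.0
eef_pos: [425.8, 256.8, 23.2]
tcp_rot: [3.141, 0.002, 3.118]
ft_force: [0.1, 0.2, 0.1]
opening: 0.635
grip_force: 0.0
```

>>> carry_out(
  series=[
    [0,0,0,0],
    [0,0,0,0],
    [0,0,0,0],
    [0,0,0.1,0],
    [0,0,0.1,0],
  ],
)

```text
t: 3.5
eef_pos: [425.1, 256.5, 32.3]
tcp_rot: [-3.141, -0.001, 3.118]
ft_force: [-0.5, 0.9, -3.9]
opening: 0.527
grip_force: 29.6
```

Run:
```python
from h import *
np.set_printoptions(precision=3,suppress=True)
s=env.state(); print(s['eef_pos'],s['tcp_rot'],s['opening'],s['grip_force'],s['ft_force'])
for n in('top','side'):
    im=env.read_camera(n); cv2.imwrite(f'pics/{n}1raw.png',im[...,::-1])
im=cv2.imread('pics/top1raw.png'); im2=cv2.imread('pics/side1raw.png')
c=w2px('top',[[470,255,64]])[0].astype(int); d=w2px('side',[[470,255,64]])[0].astype(int)
f=lambda i,c: cv2.resize(i[c[1]-40:c[1]+40,c[0]-40:c[0]+40],None,fx=5,fy=5,interpolation=cv2.INTER_CUBIC)
cv2.imwrite('pics/g1.png',np.hstack([f(im,c),f(im2,d)]))
```

```text
[425.106 256.54   32.276] [-3.141 -0.001  3.118] 0.5270284578806136 29.64002698659897 [-0.458  0.873 -3.948]
```

View pics/g1.png

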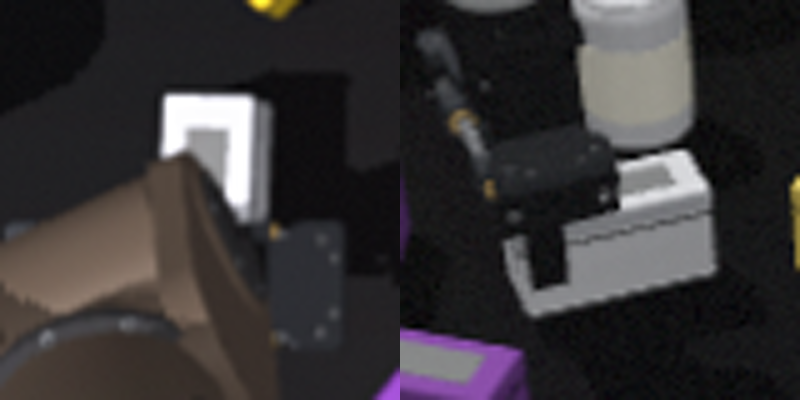

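```bash
cat > off.py <<'E'
from h import *
import sys
def heldfit(im,cam,p,zb,xmin):
    """camera-apparent (x,y) of a held tin, front part only"""
    global box
    import h; ob=h.box
    h.box=lambda *a:ob(*a)+[0,0,zb]
    f=im.astype(float); m=((f.max(2)>110)&((f.max(2)-f.min(2))<60)).astype(np.float32)
    m=cv2.morphologyEx(m,cv2.MORPH_CLOSE,np.ones((7,7)))
    q=w2px(cam,ob(p[0]+20+xmin/2.,p[1],p[2],70-xmin,80,64)+[0,0,zb])
    roi=np.zeros(m.shape,np.uint8); cv2.fillConvexPoly(roi,cv2.convexHull(q.astype(np.int32)),1)
    cost=lambda v:(np.abs(gaussian_filter(sil(cam,[v[0],v[1],p[2]],TIN)-m,.7))*roi).sum()
    r=minimize(cost,p[:2],method='Nelder-Mead',options=dict(initial_simplex=[[p[0]-4,p[1]-4],[p[0]+5,p[1]],[p[0],p[1]+5]],xatol=.05))
    h.box=ob
    return r.x,r.fun/(m*roi).sum()
E
python3 - <<'E'
from off import *
np.set_printoptions(precision=2,suppress=True)
y=3.118-np.pi; tcp=[425.1,256.54]
for c in('top','side'):
    im=cv2.imread(f'pics/{c}1raw.png')[...,::-1]
    for xm in (5,15): print(c,*heldfit(im,c,[470.5,256.54+45.4*y,y],9.2,xm),'TCP-axis y at that x: ',256.54+45.4*y)
E
```

```text
top [473.74 254.4 ] 0.4727323290327905 TCP-axis y at that x:  255.4688935270234
top [479.04 255.73] 0.35367782365030315 TCP-axis y at that x:  255.4688935270234
side [469.92 260.89] 0.2506468963623047 TCP-axis y at that x:  255.4688935270234
side [469.86 260.98] 0.21470788331402577 TCP-axis y at that x:  255.4688935270234
```

```bash
sed -i 's/p\[0\]+20+xmin\/2\.,p\[1\],p\[2\],70-xmin,80/p[0]+(68+xmin)\/2.,p[1],p[2],68-xmin,76/' off.py
python3 - <<'E'
from off import *
np.set_printoptions(precision=2,suppress=True)
y=3.118-np.pi
for c in('top','side'):
    im=cv2.imread(f'pics/{c}1raw.png')[...,::-1]
    for xm in (20,35): print(c,*heldfit(im,c,[470.5,255.4,y],9.2,xm))
E
```

```text
top [471.75 255.95] 0.10732362681421741
top [471.47 255.25] 0.05228149300754661
side [471.1  264.16] 0.11882457086595438
side [471.46 265.89] 0.09706079187527508
```

>>> carry_out(
  series=[
    [0.2,-0.75,0,0],
    [0.2,-0.75,0,0],
    [0.1,-0.75,0,0],
    [0.1,-0.75,0,0],
    [0,-0.82,0,-0.05],
  ],
)

```text
t: 4.1
eef_pos: [455.8, 64.3, 32.1]
tcp_rot: [3.141, 0.001, 3.113]
ft_force: [0.6, -0.4, -4.9]
opening: 0.525
grip_force: 30.0
```

```bash
cat > rackm.py <<'E'
from h import *
def rackm(g,f=(670.2,-30.7,-.031)):
    """lateral/longitudinal edge positions of rack top (z=82) in nominal frame -> refined pose"""
    c,s=np.cos(f[2]),np.sin(f[2]); W=lambda u,v:[f[0]+c*u-s*v,f[1]+s*u+c*v,82]
    def edge(pts,ts):
        q=w2px('top',pts).astype(np.float32); p=cv2.remap(g,q[None,:,0],q[None,:,1],cv2.INTER_CUBIC)[0]
        i=np.where((p[:-1]<128)&(p[1:]>=128))[0]
        return np.nan if len(i)==0 else ts[i[0]]+(128-p[i[0]])/(p[i[0]+1]-p[i[0]])*(ts[1]-ts[0])
    ts=np.arange(0,22,.5); us=np.r_[np.arange(-73,-60,3),np.arange(-40,-29,3),np.arange(-7,5,3),np.arange(26,38,3)]
    L=[edge([W(u,138-t) for t in ts],138-ts) for u in us]; R=[edge([W(u,-138+t) for t in ts],-138+ts) for u in us]
    vs=np.arange(-115,116,5); F=[edge([W(-88+t,v) for t in ts],-88+ts) for v in vs]; B=[edge([W(88-t,v) for t in ts],88-ts) for v in vs]
    return us,np.array(L),np.array(R),vs,np.array(F),np.array(B)
def summary(g):
    us,L,R,vs,F,B=rackm(g)
    ok=np.isfinite(F); pf=np.polyfit(vs[ok],F[ok],1); ok=np.isfinite(B); pb=np.polyfit(vs[ok],B[ok],1)
    print('L',np.nanmedian(L),'R',np.nanmedian(R),'F',pf,np.nanmedian(F),'B',pb)
E
python3 - <<'E'
from rackm import *
from off import heldfit
np.set_printoptions(precision=3,suppress=True)
G=lambda b:cv2.cvtColor(b,cv2.COLOR_BGR2GRAY).astype(np.float32)
summary(G(cv2.imread('pics/top0raw.png')))
s=env.state(); print(s['eef_pos'],s['tcp_rot'])
im=env.read_camera('top'); cv2.imwrite('pics/top2raw.png',im[...,::-1])
y=s['tcp_rot'][2]-np.pi; p=[s['eef_pos'][0]+46.4,s['eef_pos'][1]+46.4*y,y]
for xm in(25,35): print(p,heldfit(im,'top',p,9,xm))
cv2.imwrite('pics/t2.png',cv2.resize(im[100:240,190:330,::-1],None,fx=4,fy=4,interpolation=cv2.INTER_CUBIC))
E
```

```text
L 127.92828437685966 R -128.32812403142452 F [  0.004 -77.218] -76.97200763039291 B [-0.002 76.241]
[455.848  64.309  32.097] [3.141 0.001 3.113]
[np.float64(502.2484588836054), np.float64(62.999705346900896), np.float64(-0.028222602851228462)] (array([502.784,  63.3  ]), np.float64(0.014551522596827094))
[np.float64(502.2484588836054), np.float64(62.999705346900896), np.float64(-0.028222602851228462)] (array([502.784,  63.3  ]), np.float64(0.015111923217773438))
```

View pics/t2.png

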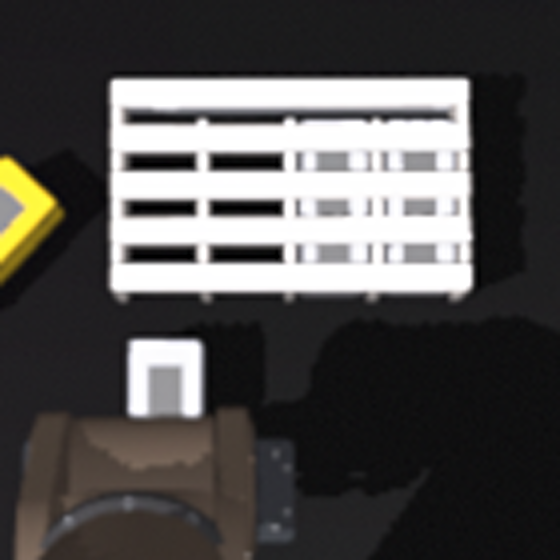

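>>> carry_out(
  series=[
    [0,0.09,-0.1,-0.04],
    [0,0,-0.06,0],
    [0,0,0,0],
    [0.2,-0.006,0,0],
    [0.3,-0.01,0,0],
  ],
)

```text
t: 4.65
eef_pos: [480.8, 70.2, 24.2]
tcp_rot: [3.141, -0.0, 3.11]
ft_force: [0.9, -0.0, -4.6]
opening: 0.525
grip_force: 29.9
```

Run:
```python
from h import *
s=env.state(); print(s['eef_pos'],s['tcp_rot'],s['ft_force'])
```

```text
[480.7616673   70.1784966   24.24384335] [ 3.14149516e+00 -3.86876065e-04  3.11039542e+00] [ 0.89728496 -0.01105341 -4.64134898]
```

>>> carry_out(
  series=[
    [0,-0.04,0,0],
    [0,0,0,0],
    [0.1,-0.003,0,0],
    [0,0,0,0],
    [0,0,0,0],
  ],
)

```text
t: 5.15
eef_pos: [485.3, 67.2, 24.2]
tcp_rot: [3.141, -0.0, 3.109]
ft_force: [-0.1, -0.2, -4.6]
opening: 0.525
grip_force: 29.9
```

>>> carry_out(
  series=[
    [0.2,0.008,0,0],
    [0.3,-0.01,0,0],
    [0.3,-0.01,0,0],
    [0.3,-0.01,0,0],
    [0.26,-0.008,0,0],
  ],
)

```text
t: 5.65
eef_pos: [554.7, 65.6, 24.2]
tcp_rot: [3.141, 0.001, 3.109]
ft_force: [-0.0, 0.5, -5.1]
opening: 0.527
grip_force: 29.9
```

>>> carry_out(
  series=[
    [0,0,-0.02,0],
    [0,0,0,0],
    [0,0,0,0],
    [0,0,0,0],
    [0,0,0,0],
  ],
)

```text
t: 6.15
eef_pos: [552.8, 65.7, 23.2]
tcp_rot: [3.142, -0.001, 3.109]
ft_force: [-0.4, 0.7, -3.1]
opening: 0.521
grip_force: 29.9
```

>>> carry_out(
  series=[
    [0,0,0,0],
    [0,0,0,0],
    [0,0,0,0],
    [-0.4,0.013,0,0],
    [-0.5,0.016,0,0],
  ],
  fingers=-0.3,
)

```text
t: 6.65
eef_pos: [508.5, 67.1, 23.2]
tcp_rot: [3.141, 0.001, 3.109]
ft_force: [-0.2, -0.6, -1.0]
opening: 0.65
grip_force: 0.0
```

>>> carry_out(
  series=[
    [0,0,0,0],
    [0,0,0,0],
    [0,0,0,0],
    [0,0,0,0],
    [0,0,0,0],
  ],
  fingers=1,
)

```text
t: 7.15
eef_pos: [508.8, 67.1, 23.1]
tcp_rot: [3.141, 0.0, 3.109]
ft_force: [0.2, 0.4, -0.2]
opening: 0.287
grip_force: 0.0
```

>>> carry_out(
  series=[
    [0,0,0,0],
    [0,0,0,0],
    [0,0,0,0],
    [0,0,0,0],
    [0,0,0,0],
  ],
)

```text
t: 7.65
eef_pos: [508.4, 67.1, 23.2]
tcp_rot: [3.141, 0.0, 3.109]
ft_force: [-0.2, -0.3, -0.6]
opening: 0.002
grip_force: 0.0
```

>>> carry_out(
  series=[
    [0.36,-0.011,0,0],
    [0,0,0,0],
    [0,0,0,0],
    [0,0,0,0],
    [0,0,0,0],
  ],
)

```text
t: 8.15
eef_pos: [525.8, 66.6, 23.2]
tcp_rot: [3.142, -0.0, 3.109]
ft_force: [0.7, 0.2, -0.4]
opening: 0.002
grip_force: 0.0
```

>>> carry_out(
  series=[
    [0,0,0,0],
    [0,0,0,0],
    [0,0,0,0],
    [0,0,0,0],
    [1,-0.032,0,0],
  ],
)

```text
t: 8.65
eef_pos: [569.9, 65.4, 22.4]
tcp_rot: [-3.141, -0.011, 3.109]
ft_force: [-1.2, 0.5, -1.3]
opening: 0.002
grip_force: 0.8
```

>>> carry_out(
  series=[
    [0,0,0,0],
    [-0.6,0.02,0,0],
    [-0.6,0.02,0,0],
    [-0.6,0.02,0,0],
    [-0.6,0.02,0,0],
  ],
)

```text
t: 9.15
eef_pos: [454.8, 69.0, 23.2]
tcp_rot: [3.141, 0.0, 3.109]
ft_force: [-0.1, 0.8, -0.7]
opening: 0.002
grip_force: 0.0
```

Run:
```python
from rackm import *
im=env.read_camera('top'); cv2.imwrite('pics/top3raw.png',im[...,::-1])
summary(cv2.cvtColor(im,cv2.COLOR_RGB2GRAY).astype(np.float32))
cv2.imwrite('pics/t3.png',cv2.resize(im[110:210,205:320,::-1],None,fx=5,fy=5,interpolation=cv2.INTER_CUBIC))
```

```text
L 127.99329915968701 R -128.3126893788576 F [ 4.13323312e-03 -7.71920579e+01] -76.97942884638906 B [-2.16142637e-03  7.62676825e+01]
```

View pics/t3.png

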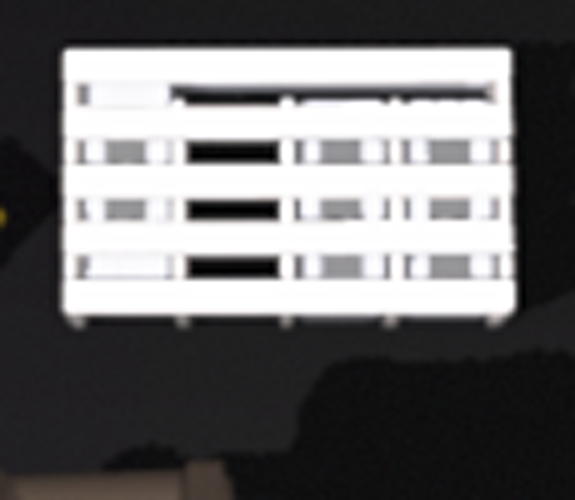

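Tin A went in without moving the rack (edges unchanged). In the crop it now reaches into the rearmost gap at (125,95), and the bay beside it is still empty. I'll fetch tin B, whose front end can also push A gently to confirm that it touches the stop.

>>> carry_out(
  series=[
    [0,-0.8,0.36,0.78],
    [0,-0.8,0.36,0.78],
    [0,-0.8,0.36,0.78],
    [0,-0.8,0.36,0.78],
    [0,-0.8,0.36,0.78],
  ],
  fingers=-1,
)

```text
t: 9.7
eef_pos: [455.9, -132.6, 114.0]
tcp_rot: [3.142, 0.0, -2.763]
ft_force: [0.4, -0.3, 0.0]
opening: 0.368
grip_force: 0.0
```

>>> carry_out(
  series=[
    [-0.1,-0.86,0,0],
    [-0.1,-0.86,0,0],
    [-0.1,-0.86,0,0],
    [-0.1,-0.86,0,0],
    [0,0,0,0],
  ],
)

```text
t: 10.2
eef_pos: [435.8, -307.4, 113.1]
tcp_rot: [-3.14, 0.001, -2.771]
ft_force: [1.1, -0.2, -0.2]
opening: 0.789
grip_force: 0.0
```

>>> carry_out(
  series=[
    [0,0,0,0.08],
    [0,0,0,0],
    [0,0,0,0],
    [0,0,0,0],
    [0,0,0,0],
  ],
)

```text
t: 10.7
eef_pos: [436.7, -302.3, 113.3]
tcp_rot: [-3.141, -0.0, -2.757]
ft_force: [0.4, -0.4, 0.0]
opening: 0.999
grip_force: 0.0
```

>>> carry_out(
  series=[
    [-0.02,-0.02,-0.45,0],
    [0,0,-0.45,0],
    [0,0,-0.45,0],
    [0,0,-0.45,0],
    [0,0,0,0],
  ],
)

```text
t: 11.2
eef_pos: [434.9, -302.6, 21.1]
tcp_rot: [3.138, -0.003, -2.758]
ft_force: [-1.1, 0.4, -0.2]
opening: 1.001
grip_force: 0.0
```

>>> carry_out(
  series=[
    [0,0,0,0],
    [0,0,0,0],
    [0,0,0,0],
    [0,0,0,0],
    [0,0,0,0],
  ],
  fingers=1,
)

```text
t: 11.7
eef_pos: [435.9, -303.7, 23.7]
tcp_rot: [-3.14, -0.001, -2.759]
ft_force: [-0.1, -0.2, -0.1]
opening: 0.636
grip_force: 0.0
```

>>> carry_out(
  series=[
    [0,0,0,0],
    [0,0,0,0],
    [0,0,0,0],
    [0,0,0,0],
    [0,0,0,0],
  ],
)

```text
t: 12.2
eef_pos: [435.7, -303.6, 23.4]
tcp_rot: [-3.141, -0.001, -2.758]
ft_force: [-1.3, 1.1, 4.2]
opening: 0.527
grip_force: 30.0
```

>>> carry_out(
  series=[
    [0,0,0.3,0],
    [0,0.7,0,-0.79],
    [0,0.8,0,-0.79],
    [0,0.8,0,-0.79],
    [0,0.8,0,-0.79],
  ],
)

```text
t: 12.7
eef_pos: [435.2, -147.2, 37.9]
tcp_rot: [-3.141, -0.002, -3.094]
ft_force: [0.7, 0.3, -3.0]
opening: 0.525
grip_force: 30.0
```

>>> carry_out(
  series=[
    [0,0.8,0,-0.79],
    [0.3,0.8,0,0],
    [0.2,0.8,0,0],
    [0,0.8,0,0],
    [0,0.8,0,0],
  ],
)

```text
t: 13.2
eef_pos: [460.5, 53.0, 37.8]
tcp_rot: [-3.141, -0.002, 3.111]
ft_force: [0.4, -0.4, -3.2]
opening: 0.526
grip_force: 30.0
```

>>> carry_out(
  series=[
    [0,0.31,-0.1,0],
    [0,0,-0.1,0],
    [0,0,-0.06,0],
    [0,0,0,0],
    [0,0,0,0],
  ],
)

```text
t: 13.7
eef_pos: [460.7, 66.0, 25.0]
tcp_rot: [-3.141, -0.002, 3.11]
ft_force: [0.4, -0.0, -3.3]
opening: 0.525
grip_force: 30.0
```

>>> carry_out(
  series=[
    [0,0.054,0,0],
    [0,0,0,0],
    [0,0,0,0],
    [0,0,0,0],
    [0,0,0,0],
  ],
)

```text
t: 14.2
eef_pos: [460.8, 69.6, 25.2]
tcp_rot: [-3.141, -0.001, 3.111]
ft_force: [0.3, -0.2, -3.3]
opening: 0.527
grip_force: 30.0
```

Run:
```python
from off import *
s=env.state(); im=env.read_camera('top'); cv2.imwrite('pics/top4raw.png',im[...,::-1])
y=s['tcp_rot'][2]-np.pi; p=[s['eef_pos'][0]+46.4,s['eef_pos'][1]+46.4*y,y]
print(s['eef_pos'],y,p)
for xm in(25,35): print(heldfit(im,'top',p,1.5,xm))
```

```text
[460.76220117  69.55654147  25.20194883] -0.030507065352136653 [np.float64(507.162201166792), np.float64(68.14101363269714), np.float64(-0.030507065352136653)]
(array([506.50206065,  69.53378106]), np.float64(0.014667770813922492))
(array([506.50206065,  69.53378106]), np.float64(0.014969602544256982))
```

>>> carry_out(
  series=[
    [0,-0.032,0,0],
    [0.2,-0.006,0,0],
    [0.3,-0.01,0,0],
    [0.2,-0.006,0,0],
    [0,0,0,0],
  ],
)

```text
t: 14.75
eef_pos: [497.3, 66.8, 25.1]
tcp_rot: [-3.141, 0.0, 3.111]
ft_force: [0.5, 0.6, -3.2]
opening: 0.526
grip_force: 30.0
```

>>> carry_out(
  series=[
    [0.02,0,0,0],
    [0.02,0,0,0],
    [0.02,0,0,0],
    [0.02,0,0,0],
    [0.02,0,0,0],
  ],
)

```text
t: 15.25
eef_pos: [500.7, 66.9, 25.2]
tcp_rot: [-3.141, -0.001, 3.111]
ft_force: [-1.0, 0.6, -2.1]
opening: 0.527
grip_force: 30.0
```

>>> carry_out(
  series=[
    [0.02,0,0,0],
    [0.02,0,0,0],
    [0.02,0,0,0],
    [0,0,0,0],
    [0,0,0,0],
  ],
)

```text
t: 15.75
eef_pos: [503.7, 66.9, 25.1]
tcp_rot: [-3.141, -0.001, 3.111]
ft_force: [-0.3, 0.3, -3.0]
opening: 0.529
grip_force: 30.0
```

>>> carry_out(
  series=[
    [0.02,0,0,0],
    [0.02,0,0,0],
    [0,0,0,0],
    [0,0,0,0],
    [0,0,0,0],
  ],
)

```text
t: 16.25
eef_pos: [505.7, 66.9, 25.2]
tcp_rot: [-3.141, -0.001, 3.111]
ft_force: [-0.1, 0.3, -3.7]
opening: 0.527
grip_force: 30.0
```

>>> carry_out(
  series=[
    [0.02,0,0,0],
    [0.02,0,0,0],
    [0,0,0,0],
    [0,0,0,0],
    [0,0,0,0],
  ],
)

```text
t: 16.75
eef_pos: [507.7, 66.9, 25.2]
tcp_rot: [-3.141, -0.001, 3.111]
ft_force: [-0.1, -0.2, -3.1]
opening: 0.524
grip_force: 30.0
```

>>> carry_out(
  series=[
    [0.02,0,0,0],
    [0.02,0,0,0],
    [0,0,0,0],
    [0,0,0,0],
    [0,0,0,0],
  ],
)

```text
t: 17.25
eef_pos: [509.7, 66.9, 25.2]
tcp_rot: [-3.141, -0.001, 3.111]
ft_force: [-0.0, -0.0, -2.1]
opening: 0.526
grip_force: 30.0
```

>>> carry_out(
  series=[
    [0.02,0,0,0],
    [0.02,0,0,0],
    [0,0,0,0],
    [0,0,0,0],
    [0,0,0,0],
  ],
)

```text
t: 17.75
eef_pos: [511.2, 66.9, 25.1]
tcp_rot: [-3.141, -0.002, 3.111]
ft_force: [-4.1, -0.4, -2.8]
opening: 0.524
grip_force: 30.0
```

>>> carry_out(
  series=[
    [0.02,0,0,0],
    [0.01,0,0,0],
    [0,0,0,0],
    [0,0,0,0],
    [0,0,0,0],
  ],
)

```text
t: 18.25
eef_pos: [511.3, 66.9, 25.0]
tcp_rot: [-3.141, -0.005, 3.111]
ft_force: [-11.7, 0.3, 2.4]
opening: 0.526
grip_force: 30.0
```

>>> carry_out(
  series=[
    [-0.5,0.015,0,0],
    [-0.55,0.017,0,0],
    [0,-0.45,0,0],
    [0,-0.5,0,0],
    [0,-0.3,0,0],
  ],
)

```text
t: 18.75
eef_pos: [461.6, 4.7, 25.4]
tcp_rot: [-3.141, 0.001, 3.111]
ft_force: [0.2, -0.0, -3.7]
opening: 0.524
grip_force: 30.0
```

>>> carry_out(
  series=[
    [0,0,0,0],
    [0,0,0,0],
    [0,0,0,0],
    [0,0,0,0],
    [0,0,0,0],
  ],
)

```text
t: 19.25
eef_pos: [460.8, 6.5, 25.2]
tcp_rot: [-3.141, -0.001, 3.112]
ft_force: [-0.5, 0.3, -3.1]
opening: 0.526
grip_force: 30.0
```

Run:
```python
from off import *
from rackm import summary
s=env.state(); im=env.read_camera('top'); cv2.imwrite('pics/top5raw.png',im[...,::-1])
summary(cv2.cvtColor(im,cv2.COLOR_RGB2GRAY).astype(np.float32))
y=s['tcp_rot'][2]-np.pi; p=[s['eef_pos'][0]+45.5,s['eef_pos'][1]+46.4*y,y]
print(s['eef_pos'],y,p)
for xm in(25,35): print(heldfit(im,'top',p,1.5,xm))
```

```text
L 127.99263046123087 R -128.32953552901745 F [ 4.11498006e-03 -7.71939697e+01] -76.97163177840412 B [-2.12979841e-03  7.62692715e+01]
[460.76448669   6.46171272  25.16133397] -0.029817715337797868 [np.float64(506.26448668610175), np.float64(5.078170723553864), np.float64(-0.029817715337797868)]
(array([505.21089782,   4.6666717 ]), np.float64(0.08535973168173326))
(array([505.21089782,   4.6666717 ]), np.float64(0.09105108222182916))
```

>>> carry_out(
  series=[
    [0.3,-0.009,0,0],
    [0.45,-0.015,0,0],
    [0.45,-0.015,0,0],
    [0.4,-0.013,0,0],
    [0.22,-0.007,-0.02,0],
  ],
)

```text
t: 19.8
eef_pos: [553.1, 3.2, 24.2]
tcp_rot: [-3.141, -0.0, 3.111]
ft_force: [0.5, 0.7, -3.2]
opening: 0.525
grip_force: 30.0
```

>>> carry_out(
  series=[
    [0,0,-0.02,0],
    [0,0,0,0],
    [0,0,0,0],
    [0,0,0,0],
    [0,0,0,0],
  ],
)

```text
t: 20.3
eef_pos: [551.3, 3.1, 23.4]
tcp_rot: [-3.141, -0.001, 3.111]
ft_force: [1.4, 1.0, 4.0]
opening: 0.526
grip_force: 30.0
```

>>> carry_out(
  series=[
    [0,0,0,0],
    [0,0,0,0],
    [0,0,0,0],
    [-0.4,0.013,0,0],
    [-0.5,0.016,0,0],
  ],
  fingers=-0.3,
)

```text
t: 20.8
eef_pos: [506.5, 4.4, 23.0]
tcp_rot: [-3.141, -0.001, 3.111]
ft_force: [-0.3, 0.4, 0.6]
opening: 0.649
grip_force: 0.0
```

>>> carry_out(
  series=[
    [0,0,0,0],
    [0,0,0,0],
    [0,0,0,0],
    [0,0,0,0],
    [0,0,0,0],
  ],
  fingers=1,
)

```text
t: 21.3
eef_pos: [507.1, 4.5, 23.1]
tcp_rot: [-3.141, -0.001, 3.111]
ft_force: [-0.2, -0.0, 0.4]
opening: 0.283
grip_force: 0.0
```

>>> carry_out(
  series=[
    [0,0,0,0],
    [0,0,0,0],
    [0,0,0,0],
    [0.34,-0.011,0,0],
    [0,0,0,0],
  ],
)

```text
t: 21.8
eef_pos: [525.2, 3.8, 23.3]
tcp_rot: [-3.141, 0.001, 3.111]
ft_force: [-0.7, 0.1, 0.8]
opening: 0.006
grip_force: 0.0
```

>>> carry_out(
  series=[
    [0,0,0,0],
    [0,0,0,0],
    [0,0,0,0],
    [0,0,0,0],
    [0,0,0,0],
  ],
)

```text
t: 22.3
eef_pos: [523.6, 3.9, 23.2]
tcp_rot: [-3.141, -0.001, 3.111]
ft_force: [-0.7, 0.1, -0.5]
opening: 0.007
grip_force: 0.0
```

>>> carry_out(
  series=[
    [0,0,0,0],
    [0,0,0,0],
    [0,0,0,0],
    [0.06,-0.002,0,0],
    [1,-0.031,0,0],
  ],
)

```text
t: 22.8
eef_pos: [571.5, 2.9, 22.6]
tcp_rot: [3.141, -0.01, 3.111]
ft_force: [-0.0, 0.7, -1.2]
opening: 0.006
grip_force: 0.5
```

>>> carry_out(
  series=[
    [0,0,0,0],
    [-0.6,0.02,0,0],
    [-0.6,0.02,0,0],
    [-0.6,0.02,0,0],
    [-0.6,0.02,0,0],
  ],
)

```text
t: 23.3
eef_pos: [455.4, 6.4, 23.2]
tcp_rot: [-3.141, -0.001, 3.111]
ft_force: [1.1, -0.4, 0.2]
opening: 0.005
grip_force: 0.0
```

Run:
```python
from rackm import *
im=env.read_camera('top'); cv2.imwrite('pics/top6raw.png',im[...,::-1])
side=env.read_camera('side'); cv2.imwrite('pics/side6raw.png',side[...,::-1])
summary(cv2.cvtColor(im,cv2.COLOR_RGB2GRAY).astype(np.float32))
a=cv2.resize(im[110:190,205:320,::-1],(690,480),interpolation=cv2.INTER_CUBIC)[:300]
a=np.vstack([cv2.resize(im[110:180,205:320,::-1],(480,292),interpolation=cv2.INTER_CUBIC),cv2.resize(side[140:240,245:350,::-1],(480,300),interpolation=cv2.INTER_CUBIC)])
cv2.imwrite('pics/t6.png',a)
# lid brightness along each bay's centre line (z=64) in the last gap / first gap, old-frame
f=(669.8,-30.9,-.033); c,s=np.cos(f[2]),np.sin(f[2]); g=im[...,0].astype(np.float32)
us=np.arange(-64,60,2.)
for name,v0 in (('bay3',93),('bay2',31)):
    pr=np.mean([cv2.remap(g,q[None,:,0],q[None,:,1],cv2.INTER_CUBIC)[0] for v in range(v0-6,v0+7,3) for q in [w2px('top',[[f[0]+c*u-s*v,f[1]+s*u+c*v,64] for u in us]).astype(np.float32)]],axis=0)
    print(name,' '.join(str(int(p)) for p in pr))
```

```text
L 127.99251338094473 R -128.26576337218285 F [ 4.12934771e-03 -7.71862678e+01] -76.96134422719479 B [-2.07225381e-03  7.62825908e+01]
bay3 253 253 254 254 253 229 223 248 252 250 250 246 244 246 253 255 253 253 254 256 256 246 201 150 146 148 148 144 185 237 252 257 254 254 253 254 255 265 220 153 146 147 150 148 150 180 230 253 256 255 254 253 253 254 248 243 248 250 250 250 248 246
bay2 253 253 254 254 253 233 224 246 252 250 250 246 243 245 252 255 253 253 254 255 257 246 206 153 144 148 148 142 178 233 251 257 254 254 253 254 254 266 225 152 142 146 148 147 149 173 224 252 256 255 254 253 254 254 250 244 247 249 249 250 248 246
```

View pics/t6.png

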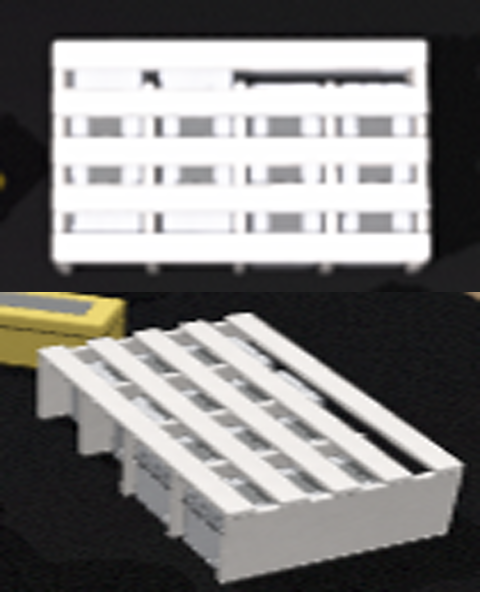

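Run:
```python
from h import *
f=(669.8,-31,-.033); c,s=np.cos(f[2]),np.sin(f[2])
W=lambda u,v,z:[f[0]+c*u-s*v,f[1]+s*u+c*v,z]
g=np.mean([env.read_camera('side').astype(np.float32).mean(2) for _ in range(6)],axis=0).astype(np.float32)
us=np.arange(-70,84,1.)
for name,v0 in (('bay3',93),('bay2',31)):
  for dv in (-12,0,12):
    q=w2px('side',[W(u,v0+dv,64) for u in us]).astype(np.float32)
    p=cv2.remap(g,q[None,:,0],q[None,:,1],cv2.INTER_CUBIC)[0]
    print(name,dv,' '.join(f'{int(u)}:{int(x)}' for u,x in zip(us[::2],p[::2])))
b=np.clip(g,0,255).astype(np.uint8); b=b[140:200,248:340]
b=cv2.resize(b,None,fx=8,fy=8,interpolation=cv2.INTER_CUBIC)
b=cv2.cvtColor(b,cv2.COLOR_GRAY2BGR)
for v0,col in((93,(0,255,0)),(31,(0,0,255))):   # outline of a lid at the stop (u centre 3.7) 
    q=((w2px('side',[W(3.7+a,v0+e,64) for a,e in((-60,-25),(-60,25),(60,25),(60,-25))])-[248,140]+.5)*8).astype(np.int32)
    cv2.polylines(b,[q],True,col,1)
cv2.imwrite('pics/s7.png',b)
```

```text
bay3 -12 -70:125 -68:161 -66:209 -64:238 -62:238 -60:239 -58:238 -56:239 -54:239 -52:238 -50:234 -48:225 -46:219 -44:213 -42:196 -40:165 -38:134 -36:128 -34:157 -32:209 -30:238 -28:239 -26:238 -24:238 -22:238 -20:239 -18:241 -16:220 -14:190 -12:182 -10:180 -8:161 -6:151 -4:134 -2:119 0:153 2:208 4:233 6:240 8:238 10:238 12:239 14:239 16:237 18:220 20:189 22:174 24:180 26:166 28:151 30:148 32:146 34:175 36:219 38:242 40:239 42:239 44:238 46:238 48:239 50:239 52:228 54:214 56:214 58:214 60:170 62:101 64:87 66:129 68:184 70:226 72:238 74:240 76:239 78:238 80:238 82:239
bay3 0 -70:141 -68:159 -66:205 -64:237 -62:237 -60:237 -58:237 -56:238 -54:239 -52:240 -50:235 -48:216 -46:212 -44:221 -42:189 -40:126 -38:94 -36:114 -34:167 -32:207 -30:235 -28:236 -26:237 -24:237 -22:238 -20:240 -18:239 -16:226 -14:182 -12:145 -10:138 -8:131 -6:104 -4:100 -2:131 0:170 2:216 4:233 6:238 8:237 10:237 12:238 14:239 16:247 18:220 20:166 22:139 24:133 26:117 28:94 30:103 32:140 34:189 36:219 38:237 40:236 42:237 44:237 46:238 48:240 50:237 52:222 54:210 56:218 58:216 60:164 62:93 64:88 66:145 68:190 70:220 7
[... 1623 characters left out ...]
6:238 48:238 50:241 52:234 54:213 56:214 58:229 60:170 62:94 64:84 66:129 68:180 70:215 72:236 74:238 76:238 78:238 80:238 82:242
bay2 12 -70:146 -68:161 -66:200 -64:232 -62:242 -60:240 -58:239 -56:239 -54:239 -52:239 -50:237 -48:223 -46:216 -44:219 -42:212 -40:184 -38:136 -36:120 -34:150 -32:200 -30:236 -28:242 -26:240 -24:239 -22:239 -20:239 -18:240 -16:238 -14:208 -12:186 -10:174 -8:160 -6:130 -4:111 -2:129 0:166 2:208 4:236 6:243 8:240 10:239 12:239 14:239 16:241 18:231 20:202 22:169 24:152 26:150 28:125 30:111 32:126 34:172 36:218 38:239 40:242 42:240 44:239 46:239 48:239 50:239 52:232 54:217 56:220 58:229 60:166 62:85 64:79 66:135 68:176 70:214 72:241 74:241 76:240 78:239 80:239 82:240
```

View pics/s7.png

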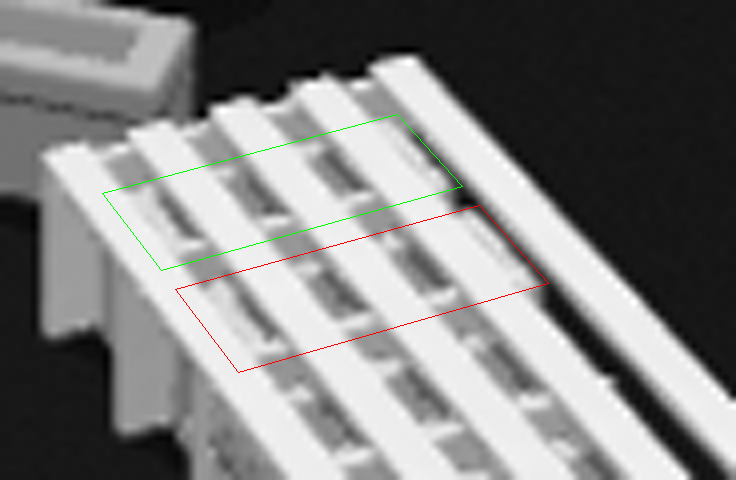

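Seen from the side, the far lid edges of both tins lie at the same depth (within about 0.5 mm) on the drawn stop outline. Tin A was felt hard against the stop, the rack edges are unchanged, and the arm is clear. I'll hand it in.

```bash
python3 -c "
from cell import env
print(env.job_done())"
```

```text
the job is handed in; nothing more can be done
None
```

I handed the job in with both white spare tins upright in the two empty bays (A in bay 3, B in bay 2). I felt A against the stop bar; B I judged only from the side picture, at the same depth within about 0.5 mm. Each tin's last 20 mm or so under the top was a quick tap and a slide rather than a slow push, the rack showed no measurable shift, and the judge gave no verdict.

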